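# Stack the battery cases on the charging base with the power isolated

## Task

Put the loose battery cases on charge: turn the red isolator handle to off, stack every blue battery case lying flat (either face up) and squarely one on another on the charging base's black seat, their long sides in line with the seat, put the orange cover on top in the same way, grip rib up, and then turn the isolator fully back on. Never handle the cases or the cover while the isolator is on (if the stack needs correcting later, switch off first), and leave the spray can, bowl and tin alone.

Things in the scene. Friction and masses are not known exactly. Their poses are not given: they have to be found in the camera images.
- case1: blue battery case with black ends and a white patch on both faces, a closed box 110 x 66 x 34 mm (x, y, z), about 0.3 kg, lying flat; origin at its middle, 17 mm above its underside, x along its length, z across its faces. Three to five of the five are present; all are alike, and they stack in any order, either way round and either face up
- case2: blue battery case with black ends and a white patch on both faces, a closed box 110 x 66 x 34 mm (x, y, z), about 0.3 kg, lying flat; origin at its middle, 17 mm above its underside, x along its length, z across its faces. Three to five of the five are present; all are alike, and they stack in any order, either way round and either face up
- case3: blue battery case with black ends and a white patch on both faces, a closed box 110 x 66 x 34 mm (x, y, z), about 0.3 kg, lying flat; origin at its middle, 17 mm above its underside, x along its length, z across its faces. Three to five of the five are present; all are alike, and they stack in any order, either way round and either face up
- case4: blue battery case with black ends and a white patch on both faces, a closed box 110 x 66 x 34 mm (x, y, z), about 0.3 kg, lying flat; origin at its middle, 17 mm above its underside, x along its length, z across its faces. Three to five of the five are present; all are alike, and they stack in any order, either way round and either face up
- case5: blue battery case with black ends and a white patch on both faces, a closed box 110 x 66 x 34 mm (x, y, z), about 0.3 kg, lying flat; origin at its middle, 17 mm above its underside, x along its length, z across its faces. Three to five of the five are present; all are alike, and they stack in any order, either way round and either face up
- cover: orange terminal cover, a slab 110 x 66 x 16 mm with a black grip rib on top (60 long along x, 20 wide, 26 mm high; top of the rib 42 mm above the underside); origin at the centre of its underside, x along its length, z up
- dock_seat (a point): centre of the black seat (112 x 70 mm) of the charging base, an aluminium slab 160 x 120 mm fixed to the bench; the seat's top lies 24 mm above the bench; x along the seat's length, z up. May stand on the robot's left or right
- handle (a joint): angle of the red isolator handle: 0 = off (pointer to the white mark), 1.05 rad = on (pointer to the green mark); grows clockwise seen from above; it stops firmly at either end and stays where it is left, taking 0.12 N m to turn
- handle_grip (a point): on the upright axis of the red isolator handle, mid-bar, at the height to grip (88 mm above the bench); the bar is 78 long, 16 wide, from 20 mm below to 14 mm above this point; x runs along the bar to its white pointer end and turns with it, z up
- isolator: the isolator: a grey box 120 x 120 mm, 58 mm high with a yellow plate, fixed to the bench on the other side from the charging base, the red handle on top; origin at the centre of its underside; its x axis points to the white off mark
- spray: bystander: standing blue spray can with a white top, diameter 52, height 160 mm; origin at the centre of its foot
- bowl: bystander: small white bowl, diameter 100, height 40 mm; origin at the centre of its foot
- tin: bystander: green tin 100 x 70 x 45 mm; origin at the centre of its underside
Not all that is in view belongs to the job. What is shaped like the case5 but brown is not meant.

How it is judged:
On the way, in this order (a step that is already met when the one before it is completed fails the run):
1. the isolator is off, before any loading (value of joint handle below 0.1 rad), for 0.2 s.
2. all the cases present are stacked squarely on the charging base and released, the isolator off (value of joint handle below 0.1 rad and horizontal distance between each of case1, case2, case3, case4, case5 and dock_seat below 0.01 m and angle between the x axis of each of case1, case2, case3, case4, case5 and the x axis of dock_seat, either way round below 0.12 rad and angle between the z axis of each of case1, case2, case3, case4, case5 and the z axis of dock_seat, either way round below 0.06 rad and linear speed of each of case1, case2, case3, case4, case5 below 0.03 m/s and contact force between the fingers and case1 below 0.5 N and contact force between the fingers and case2 below 0.5 N and contact force between the fingers and case3 below 0.5 N and contact force between the fingers and case4 below 0.5 N and contact force between the fingers and case5 below 0.5 N), for 0.2 s.
3. the cover lies squarely on top of the stack and is released, the isolator still off (all of step 2 and horizontal distance between cover and dock_seat below 0.01 m and angle between the x axis of cover and the x axis of dock_seat, either way round below 0.12 rad and angle between the z axis of cover and the z axis of dock_seat, either way round below 0.06 rad and angle between cover's own z axis and vertical below 0.06 rad and linear speed of cover below 0.03 m/s and contact force between the fingers and cover below 0.5 N and z of each of case1, case2, case3, case4, case5 in the frame of cover below -0.01 m), for 0.2 s.
4. the isolator is back on (value of joint handle above 0.95 rad), for 0.2 s.
At the end, for the whole second after the job is handed in: Every case present and the cover lie flat (within 0.06 rad) in one column on the charging base, each centred within 10 mm of the seat's centre and in line with it within 0.12 rad, the cover above all cases, all released and at rest, and the isolator handle is at on (above 0.95 rad) (value of joint handle above 0.95 rad and horizontal distance between each of case1, case2, case3, case4, case5, cover and dock_seat below 0.01 m and angle between the x axis of each of case1, case2, case3, case4, case5, cover and the x axis of dock_seat, either way round below 0.12 rad and angle between the z axis of each of case1, case2, case3, case4, case5, cover and the z axis of dock_seat, either way round below 0.06 rad and linear speed of each of case1, case2, case3, case4, case5, cover below 0.03 m/s and contact force between the fingers and case1 below 0.5 N and contact force between the fingers and case2 below 0.5 N and contact force between the fingers and case3 below 0.5 N and contact force between the fingers and case4 below 0.5 N and contact force between the fingers and case5 below 0.5 N and angle between cover's own z axis and vertical below 0.06 rad and contact force between the fingers and cover below 0.5 N and z of each of case1, case2, case3, case4, case5 in the frame of cover below -0.01 m); the robot touches nothing.
It fails at once if the spray is pushed away or upset (distance of spray from where it was at the start of the episode above 0.04 m or angle between spray's own z axis and vertical above 0.5 rad).
It fails at once if the bowl is pushed away or upset (distance of bowl from where it was at the start of the episode above 0.04 m or angle between bowl's own z axis and vertical above 0.5 rad).
It fails at once if the tin is pushed away or upset (distance of tin from where it was at the start of the episode above 0.04 m or angle between tin's own z axis and vertical above 0.5 rad).
It fails at once if a case or the cover is handled while the isolator is on (value of joint handle above 0.6 rad and (contact force between the fingers and case1 above 1 N or contact force between the fingers and case2 above 1 N or contact force between the fingers and case3 above 1 N or contact force between the fingers and case4 above 1 N or contact force between the fingers and case5 above 1 N or contact force between the fingers and cover above 1 N)).
Of case1, case2, case3, case4, case5 only 3 to 5 are there at a start; the rules pass over those that are not, and their reading is None.
At some moment in a run one of case1, case2, case3, case4, case5 may be knocked a few centimetres aside while the robot is not near it.
It also fails if it takes over 210 s, if anything falls off the work surface, if the arm or the gripper's body presses on something with over 40 N, if the wrist force passes 120 N, or if a joint passes its speed limit or range.

## Robot

A 6-joint arm with a two-finger parallel gripper is mounted at the origin on the work surface. World frame = base frame: x ahead of the robot, y to its left, z up, the work surface at z = 0. Lengths are in m, angles in rad, forces in N, time in s.
With the tool pointing down it reaches from about 0.325 to 0.925 m from the base axis. Payload 3.1 kg.
Tool frame: the origin (TCP) lies between the finger pads; the fingertips stand tcp_to_tips ahead of it and the grasp point (between the pads) lies 8 mm behind it (tcp_to_tips is the distance from the TCP to the fingertips, in m); z points along the fingers, y is the line along which they close (so a half turn about z gives the same grasp; the last joint's range is limited). The gripper opens to 85 mm and grips with 20 to 120 N. Pads are 22 mm wide; open, the fingers measure 114 mm over their backs; the gripper's body (76 mm by 85 mm) begins 54 mm behind the grasp point. The pads swing forward as they close: fully open they stand 13 mm farther back than shut.
Start: joints at [-1.227, 0.217, 1.613, -0, 1.311, -0.112], TCP at [0.275, -0.561, 0.242] pointing down, gripper open.
Joint ranges: [-2.75, 2.75], [-0.78, 2.1], [0.31, 2.55], [-1.13, 4.27], [0.13, 2.63], [-2.58, 2.58]. Speed limits (rad/s): [2.79, 2.79, 3.14, 3.14, 3.14, 3.14].

## Interface

Orientations are given as a unit quaternion [w, x, y, z].
In Python, from cell import get_state, capture, camera_info, hand_in, tcp_to_tips gives the robot as it stands.
- The arm moves only by the shell command python3 -m handwheel 'ROWS' [OPENING] [FORCE]. ROWS is JSON, a list of rows, each an object with "dp": the shift along the tool's x, y, z in mm, a list of three; "turn": the turn about the tool's z in rad. A call has 1 to 10 rows; each row shifts and turns the commanded pose from where the row before left it, along the tool's axes as they then stand; what a row does not reach is not made up. A row lasts 1/12 s, in which the tool goes at most 41.7 mm and 7.16 degrees, less where a joint would pass 70% of its speed; a pose out of reach is approached as far as the arm can. A call is refused whole if a number of a shift passes 41.7 or a number of a turn 0.125, either way. A call with a gripper value outside its range is refused whole. OPENING is the opening, from 0 (shut) to 1 (fully open), set as the call begins (- or left out, the last holds). The fingers move at their own pace and stop on an object; FORCE is the grip in N (left out, the last holds). Time passes only in rows, so rows that do not move let the fingers close. It gives the time, the measured TCP pose, the force, the opening and the grip force at its end, in the units of the state.
- get_state(): the state, without advancing time (a new reading comes with each control period).
- capture(name): name is "scene" or "top" or "wrist"; returns (picture, depth): 400x640x3 uint8, red, green, blue; 400x640 float32, m along the optical axis (not along the pixel's ray), 0 where there is no reading.
- camera_info(name): a dict with "fovy" (degrees; the focal length in pixels is half the picture's height over the tangent of half this angle, whatever the lens; pixels are square), "cx", "cy" (the principal point, pixels), "view" (4x4, takes a point from world to camera coordinates); the wrist camera has in their place "hand_eye" (4x4, takes a point from camera to tool coordinates, whose origin is the TCP and whose axes are the flange's). Camera axes: x right, y down, z forward; pixel columns grow to the right and rows downward; lengths in m; the calibration is good to about 2 mm. A picture is of the moment at which its call begins: read the wrist's pose just before it. camera_info takes no time and is no camera call.
- hand_in(): hands the job in; it is judged then, once.
The state is a dict: "time_s": time; "joints": joint angles; "joint_velocities": joint speeds; "joint_efforts": joint torques, N m; "eef_pos": TCP position; "ee_rot": TCP orientation; "force": force on the tool from outside, world axes, zero at the start; "wrist_torque": the same for the moment, N m; "gripper_width": opening from 0.0 (shut) to 1.0 (fully open); "grasp_force": force on a finger pad.
Only numpy, scipy, OpenCV 4.12 (cv2) and the standard library are available. Lean on these libraries where they do the work, as an engineer would, in place of code of your own. Each camera call takes 0.05 s, during which the arm holds its last target. There are 200 camera calls.

## Working session

There is one attempt and no reset: what is moved stays moved. The work goes in short steps, Python scripts to look and compute and a shell command to move; the robot and the scene stay as the last step left them, time stands still between calls to the robot, and variables do not carry over. Pictures are saved under pics/ and viewed, at most 14 in all, crops included, and the job is handed in when it is done.

```bash
ls; mkdir -p pics; python3 - <<'E'
from cell import *
import cv2, json
print(get_state(), tcp_to_tips)
for n in ["scene","top","wrist"]:
    i=camera_info(n); print(n,i)
    p,d=capture(n); cv2.imwrite(f"pics/{n}0.png",p[:,:,::-1]); print((d>0).mean())
E
```

```text
pics
{'time_s': 0.0, 'joints': array([-1.22718832e+00,  2.17748581e-01,  1.61490848e+00,  3.05932577e-06,
        1.31127232e+00, -1.12212712e-01]), 'joint_velocities': array([ 1.50305204e-03, -2.55164677e-04,  3.39090337e-04, -1.30157733e-03,
       -4.54626783e-04,  5.15219895e-05]), 'joint_efforts': array([-3.17224476e-04, -3.96849847e+01, -3.03849506e+01, -2.03634149e-04,
        9.66874708e-03,  8.66318345e-06]), 'eef_pos': array([ 0.27487743, -0.56045212,  0.24098508]), 'ee_rot': array([-1.16072494e-03,  9.74140084e-01,  2.25941878e-01, -1.33407660e-04]), 'force': array([ 0.06660536, -0.67173266, -0.44393744]), 'wrist_torque': array([ 0.02904041, -0.02126646,  0.01195478]), 'grasp_force': 0.0, 'gripper_width': 0.9998618116443024} 0.011
scene {'fovy': 47.93360942679148, 'cx': 320.4913117863019, 'cy': 194.40258067783566, 'view': array([[-0.78758704,  0.6160673 , -0.01295142,  0.48814247],
       [ 0.50915428,  0.63878199, -0.57681842, -0.24786285],
       [-0.34708583, -0.46088898, -0.81676972,  1.53498351],
       [ 0.        ,  0.        ,  0.        ,  1.        ]])}
0.9960820
[... 204 characters left out ...]
1,  5.07530412e-03, -2.18258085e-01,
         6.24854141e-01],
       [ 2.18258779e-01, -4.23624776e-04, -9.75890837e-01,
         1.13974123e+00],
       [ 0.00000000e+00,  0.00000000e+00,  0.00000000e+00,
         1.00000000e+00]])}
0.99598828125
wrist {'fovy': 69.80723156085749, 'cx': 316.2863582127129, 'cy': 202.68800300089248, 'hand_eye': array([[-5.16638664e-05, -9.57018585e-01, -2.90026596e-01,
         7.37516885e-02],
       [ 9.99999756e-01,  1.52592639e-04, -6.81654195e-04,
        -4.25556382e-04],
       [ 6.96611657e-04, -2.90026560e-01,  9.57018343e-01,
        -1.31215947e-01],
       [ 0.00000000e+00,  0.00000000e+00,  0.00000000e+00,
         1.00000000e+00]])}
0.9960390625
```

View pics/top0.png

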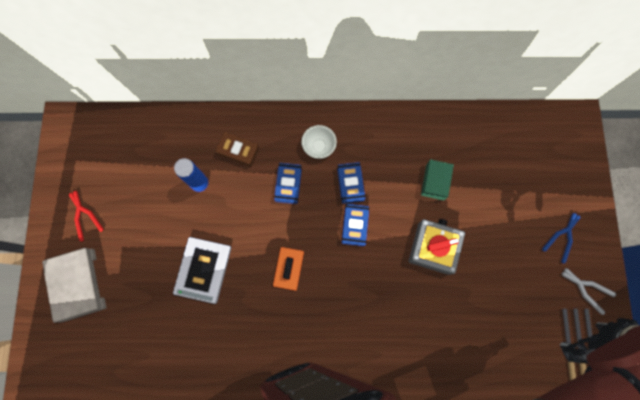

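View pics/scene0.png

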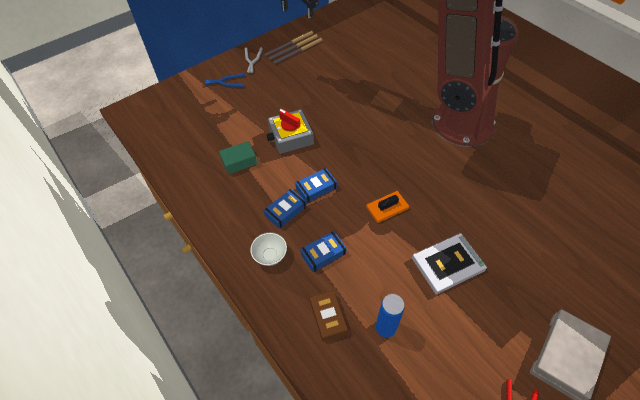

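Top view: three blue cases at (288,183), (350,182) and (355,226), the cover at (288,269), the base at (203,270) and the isolator at (438,247). The brown decoy is at (236,150). The scene view shows the same set.

```bash
cat > h.py <<'E'
import numpy as np, cv2
from cell import *
from scipy.spatial.transform import Rotation as R
def pose():
    s=get_state(); w,x,y,z=s["ee_rot"]; T=np.eye(4); T[:3,:3]=R.from_quat([x,y,z,w]).as_matrix(); T[:3,3]=s["eef_pos"]; return T
def look(n,save=None):
    """picture, world point per pixel"""
    T=pose(); p,d=capture(n); c=camera_info(n)
    if save: cv2.imwrite(f"pics/{save}.png",p[:,:,::-1])
    M=T@c["hand_eye"] if n=="wrist" else np.linalg.inv(c["view"])
    f=200/np.tan(np.radians(c["fovy"]/2)); v,u=np.mgrid[:400,:640]
    P=np.stack([(u-c["cx"])/f*d,(v-c["cy"])/f*d,d],-1)@M[:3,:3].T+M[:3,3]
    P[d==0]=np.nan
    return p,P
def hsv(p): return cv2.cvtColor(p,cv2.COLOR_RGB2HSV)
def mask(p,col):
    H,S,V=np.moveaxis(hsv(p).astype(int),-1,0)
    return {"blue":(H>100)&(H<128)&(S>130)&(V>50),"orange":(H>4)&(H<16)&(S>190)&(V>130),"red":((H<5)|(H>174))&(S>180)&(V>110),
     "yellow":(H>20)&(H<34)&(S>150)&(V>120),"black":(V<45)}[col]
def rect(Q):
    """minAreaRect of world xy points -> centre, long-side angle, size (mm)"""
    (x,y),(a,b),t=cv2.minAreaRect((Q[:,:2]*1000).astype(np.float32)); t=np.radians(t)
    if b>a: a,b,t=b,a,t+np.pi/2
    t=(t+np.pi/2)%np.pi-np.pi/2
    return np.round([x,y],1),round(float(t),3),np.round([a,b],1)
def blobs(p,P,col,amin=60,zmin=.012,zmax=.3,box=(0.2,1.0,-.6,.6)):
    ok=mask(p,col)&(P[...,2]>zmin)&(P[...,2]<zmax)&(P[...,0]>box[0])&(P[...,0]<box[1])&(P[...,1]>box[2])&(P[...,1]<box[3])
    m=cv2.morphologyEx(ok.astype(np.uint8),cv2.MORPH_CLOSE,np.ones((3,3)))
    n,L,st,c=cv2.connectedComponentsWithStats(m)
    return [(L==i)&np.isfinite(P[...,2]) for i in range(1,n) if st[i,4]>=amin]
def boxtop(P,m,tol=.006,wide=.075):
    """top face incl. non-coloured parts: all points near blob at the top height"""
    z=np.percentile(P[m][:,2],90); c=np.median(P[m],0)
    k=(abs(P[...,2]-z)<tol)&(np.hypot(P[...,0]-c[0],P[...,1]-c[1])<wide)
    n,L=cv2.connectedComponents(k.astype(np.uint8)); l=np.bincount(L[m&k]).argmax()
    Q=P[L==l]; return np.median(Q[:,2])*1000,rect(Q)
E
python3 - <<'E'
from h import *
for n in ["top","scene"]:
    p,P=look(n)
    for col in ["blue","orange","red","yellow"]:
        for m in blobs(p,P,col): 
            v,u=np.nonzero(m); print(n,col,int(u.mean()),int(v.mean()),m.sum(),np.round(P[m].mean(0)*1000),np.round(np.percentile(P[m][:,2],[5,50,95])*1000), *boxtop(P,m))
E
```

```text
top blue 196 179 347 [677. 341.  93.] [ 25.  97. 152.] 149.92110474865473 (array([682.6, 345.9]), -0.693, array([51.1, 24.9]))
top blue 287 185 479 [676.  96.  36.] [31. 36. 40.] 36.62224254905677 (array([685.3,  95.9]), -0.116, array([110.5,  65.9]))
top blue 352 206 1031 [614. -87.  35.] [28. 36. 40.] 36.56282210285377 (array([577.7, -96.5]), -0.134, array([79.8, 65.8]))
top orange 282 267 354 [445. 109.  18.] [13. 18. 22.] 18.200032441308412 (array([442.1,  93.5]), -0.184, array([109.8,  65.4]))
top orange 297 264 92 [454.  68.  18.] [14. 18. 22.] 18.259606301469056 (array([442.1,  93.5]), -0.184, array([109.8,  65.3]))
top red 438 245 319 [ 497. -310.   84.] [ 67.  73. 106.] 103.77282312833525 (array([ 497.6, -316.5]), -1.324, array([76.9, 15.7]))
top yellow 435 247 340 [ 493. -306.   60.] [56. 60. 64.] 60.106014305477686 (array([ 494.5, -314.8]), 1.255, array([118.2, 112.8]))
scene blue 299 196 1290 [634. -80.  29.] [15. 31. 36.] 32.43143592839959 (array([673. , -82.5]), 0.106, array([77.5, 67.5]))
scene blue 323 250 764 [692. 104.  31.] [18. 32. 36.] 32.63168980075337 (array([687.6,  99. ]), -0.111, array([109.9,  67. ]))
scene blue 386 322 501 [711. 369.  92.] [ 21.  95. 150.] 148.37308838986573 (array([704.5, 365.1]), -1.021, array([50.4, 27.2]))
scene orange 387 206 467 [449. 100.  14.] [10. 14. 18.] 14.163574799320733 (array([444.6,  96.4]), -0.189, array([109.9,  68. ]))
scene red 288 120 273 [ 506. -308.   83.] [ 64.  83. 101.] 99.51167017086871 (array([ 499.3, -312.8]), -1.356, array([75.7, 20.1]))
scene yellow 289 126 286 [ 505. -306.   56.] [52. 56. 60.] 55.822848482253605 (array([ 501.4, -309.1]), -0.33, array([119.4, 113. ]))
```

```bash
python3 - <<'E'
from h import *
p=cv2.imread("pics/top0.png"); q=cv2.imread("pics/scene0.png")
a=cv2.resize(p[205:310,160:480],(800,262)); b=cv2.resize(q[90:300,230:500],(418,325)); 
o=np.zeros((590,800,3),np.uint8); o[:262]=a; o[265:590,:418]=b; cv2.imwrite("pics/c0.png",o)
E
```

```text
(no output)
```

View pics/c0.png

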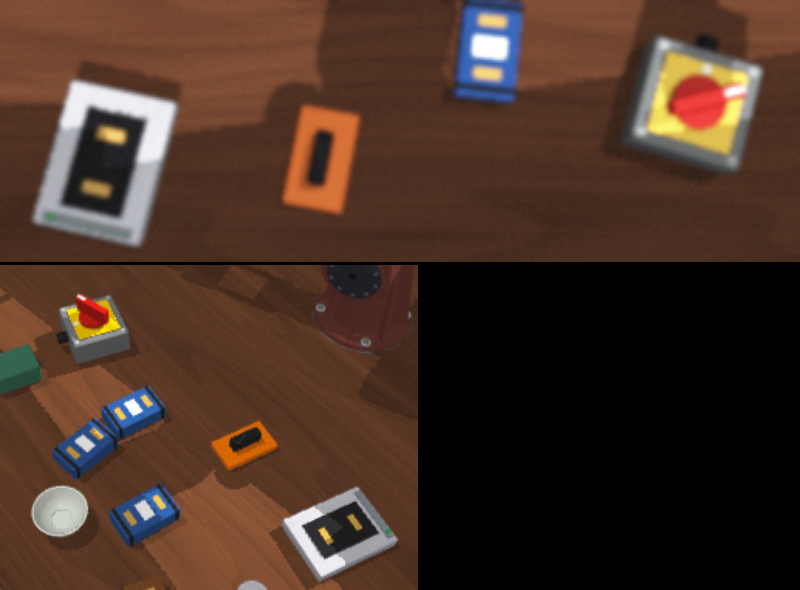

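The crop shows the handle pointer towards -y (on) and the white off mark towards +x. Each fixed camera is offset by about 2 mm, and their mean gives the expected heights. Next: the seat, the two neighbouring cases, and the handle.

```bash
python3 - <<'E'
from h import *
from scipy.cluster.vq import kmeans2
for n in ["top","scene"]:
    p,P=look(n); V=hsv(p)[...,2]; X,Y,Z=np.moveaxis(P,-1,0)
    b=(X>.3)&(X<.58)&(Y>.2)&(Y<.48)&(Z>.012)&(Z<.05)
    print(n,"slab z",np.median(Z[b]), rect(P[b]))
    k=(b&(V<60)).astype(np.uint8); k=cv2.morphologyEx(k,cv2.MORPH_OPEN,np.ones((2,2)));N,L,st,_=cv2.connectedComponentsWithStats(k); l=1+st[1:,4].argmax(); print("seat",st[l,4],rect(P[L==l]),np.median(Z[L==l]))
    # the pair
    b=(X>.48)&(X<.76)&(Y>-.17)&(Y<-.03)&(Z>.027)&(Z<.045)
    Q=P[b]; c,l=kmeans2(Q[:,:2],np.array([[.58,-.1],[.68,-.08]]),minit="matrix")
    for i in (0,1): print("pair",rect(Q[l==i]),np.median(Q[l==i][:,2]))
    t=(mask(p,"red"))&(Z>.088)&(Z<.12); print("bar",rect(P[t]),t.sum(),P[t].mean(0))
    i=(X>.36)&(X<.62)&(Y>-.42)&(Y<-.2)&(Z>.045)&(Z<.066); print("iso",rect(P[i]))
    r=(X>.36)&(X<.52)&(Y>.04)&(Y<.15)&(Z>.028)&(Z<.06); print("rib",rect(P[r]),np.median(Z[r]))
    for nm,cx,cy,r,zz in[("bowl",.78,.0,.08,.03)]:pass
s=get_state(); print(s["time_s"])
E
```

```text
top slab z 0.02454064935027578 (array([439.7, 332.5]), -0.218, array([160.1, 122.4]))
seat 690 (array([nan, nan]), 0.0, array([0., 0.])) nan
pair (array([563.1, -94.9]), -0.123, array([110.1,  66.2])) 0.03608779670724882
pair (array([686.3, -85. ]), 0.117, array([111.4,  66.6])) 0.03619866272179095
bar (array([ 494.6, -304.6]), -1.332, array([55.2, 15.8])) 130 [ 0.49412867 -0.30325311  0.10320061]
iso (array([ 502.2, -318. ]), -0.301, array([130.2, 121.1]))
rib (array([442.1,  93.4]), -0.194, array([59.6, 20. ])) 0.04320303832936667
scene slab z 0.021085765895532793 (array([441.4, 334.3]), -0.219, array([162., 122.]))
seat 813 (array([440.6, 339.1]), -0.241, array([111.1,  64.2])) nan
pair (array([566. , -91.8]), -0.119, array([110.4,  69.1])) 0.032163180167891436
pair (array([687.8, -81.5]), 0.132, array([112.4,  69.5])) 0.032364722716332395
bar (array([ 500.4, -312.3]), -1.317, array([80. , 18.5])) 113 [ 0.50172174 -0.30811779  0.09748325]
iso (array([ 501. , -311.3]), 1.264, array([124.3, 120.3]))
rib (array([445.3,  96. ]), -0.166, array([59.6, 23.4])) 0.03886880898466305
0.35
```

```bash
cat >> h.py <<'E'
def go(x,y,z,yaw):
    """tool-axes shift (mm, m in) from here to a target with the tool down; turn taken after the shift"""
    T=pose(); d=T[:3,:3].T@(np.array([x,y,z])-T[:3,3])*1000; y0=np.arctan2(T[1,0],T[0,0])
    t=-((yaw-y0+np.pi)%(2*np.pi)-np.pi)
    print("at",np.round(T[:3,3]*1000,1),"yaw",round(y0,3),"tilt",np.round(T[:2,2],4),"dp",np.round(d,1),"turn",round(t,3))
E
python3 -m handwheel '[{"dp":[31,-12.2,0]},{"dp":[31,-12.2,0]},{"dp":[31,-12.2,0]},{"dp":[31,-12.2,0]},{"dp":[31,-12.2,0]},{"dp":[31,-12.2,0]},{"dp":[31,-12.2,0]},{"dp":[31,-12.2,0]},{"dp":[31,-12.2,0]},{"dp":[30,-12.2,0]}]' 1 40
python3 -m handwheel '[{"dp":[0,0,0],"turn":-0.12},{"dp":[0,0,0],"turn":-0.12},{"dp":[0,0,0],"turn":-0.12},{"dp":[0,0,0],"turn":-0.12},{"dp":[0,0,0],"turn":-0.12},{"dp":[0,0,0],"turn":-0.12},{"dp":[0,0,0],"turn":-0.12},{"dp":[0,0,0],"turn":-0.12},{"dp":[0,0,0],"turn":-0.12},{"dp":[0,0,0],"turn":-0.12}]'
python3 -m handwheel '[{"dp":[0,0,0],"turn":-0.12},{"dp":[0,0,0],"turn":-0.034},{"dp":[0,0,0],"turn":0}]'
python3 - <<'E'
from h import *
go(.4985,-.3146,.080,1.81)
p,P=look("wrist","w1"); Z=P[...,2]
t=(Z>.085)&(Z<.125)&(np.hypot(P[...,0]-.4985,P[...,1]+.3146)<.06); print(rect(P[t]),np.median(Z[t]),t.sum())
i=(Z>.045)&(Z<.066)&(np.hypot(P[...,0]-.4985,P[...,1]+.3146)<.1); print(rect(P[i]))
E
```

```text
time_s: 1.18
eef_pos: [0.2751, -0.5612, 0.2423]
ee_rot: [-0.0, 0.674, 0.739, 0.0]
force: [0.8, 0.2, 0.1]
gripper_width: 1.003
grasp_force: 0.0
time_s: 1.43
eef_pos: [0.2751, -0.5612, 0.2423]
ee_rot: [-0.0, 0.618, 0.787, 0.0]
force: [0.4, -0.3, 0.7]
gripper_width: 1.002
grasp_force: 0.0
at [ 275.1 -561.2  242.3] yaw 1.81 tilt [-0.      0.0001] dp [186.6 275.5 162.3] turn 0.0
(array([ 498.6, -344.8]), -0.878, array([25.8, 11.1])) 0.09281180766020797 546
(array([ 486.6, -345.6]), -0.295, array([120.6,  56.6]))invalid input
```

```bash

python3 -m handwheel '[{"dp":[18.7,27.5,0],"turn":0},{"dp":[18.7,27.5,0],"turn":0},{"dp":[18.7,27.5,0],"turn":0},{"dp":[18.7,27.5,0],"turn":0},{"dp":[18.7,27.5,0],"turn":0},{"dp":[18.7,27.5,0],"turn":0},{"dp":[18.7,27.5,0],"turn":0},{"dp":[18.7,27.5,0],"turn":0},{"dp":[18.7,27.5,0],"turn":0},{"dp":[18.3,28,0],"turn":0}]' 1 40
python3 -m handwheel '[{"dp":[0,0,20],"turn":0},{"dp":[0,0,20],"turn":0},{"dp":[0,0,0],"turn":0},{"dp":[0,0,0],"turn":0}]'
python3 - <<'E'
from h import *
go(.4985,-.3146,.080,1.81)
p,P=look("wrist","w2"); Z=P[...,2]
t=(Z>.09)&(Z<.125)&(np.hypot(P[...,0]-.4985,P[...,1]+.3146)<.06); print(rect(P[t]),np.median(Z[t]),t.sum())
i=(Z>.045)&(Z<.066)&(np.hypot(P[...,0]-.4985,P[...,1]+.3146)<.1); print(rect(P[i]))
E
```

```text
time_s: 2.32
eef_pos: [0.4995, -0.3133, 0.2425]
ee_rot: [0.0, 0.618, 0.786, -0.0]
force: [-0.1, -0.8, 0.8]
gripper_width: 1.002
grasp_force: 0.0
time_s: 2.65
eef_pos: [0.4978, -0.3138, 0.2009]
ee_rot: [-0.002, 0.618, 0.786, -0.0]
force: [-0.2, 0.6, 1.2]
gripper_width: 1.002
grasp_force: 0.0
at [ 497.8 -313.8  200.9] yaw 1.809 tilt [-0.0029  0.0023] dp [ -1.3   0.8 120.9] turn -0.001
(array([ 497.2, -313.7]), -1.335, array([77.1, 15.7])) 0.10131542970433646 1623
(array([ 497.7, -313.9]), -0.306, array([120.1, 119.3]))
```

View pics/w2.png

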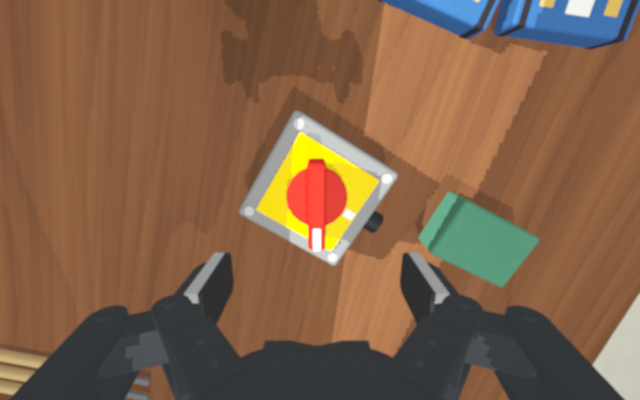

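The wrist view shows the handle bar at (316,205), in line with the fingers, and the off mark at (348,213).

```bash

python3 -m handwheel '[{"dp":[0,0,30],"turn":0},{"dp":[0,0,30],"turn":0},{"dp":[0,0,30],"turn":0},{"dp":[0,0,30],"turn":0},{"dp":[0,0,0],"turn":0},{"dp":[0,0,0],"turn":0}]'
python3 -m handwheel '[{"dp":[0,0,0],"turn":0},{"dp":[0,0,0],"turn":0},{"dp":[0,0,0],"turn":0},{"dp":[0,0,0],"turn":0},{"dp":[0,0,0],"turn":0},{"dp":[0,0,0],"turn":0},{"dp":[0,0,0],"turn":0}]' 0 30
python3 -m handwheel '[{"dp":[0,0,0],"turn":-0.1},{"dp":[0,0,0],"turn":-0.1},{"dp":[0,0,0],"turn":-0.1},{"dp":[0,0,0],"turn":-0.1},{"dp":[0,0,0],"turn":-0.1},{"dp":[0,0,0],"turn":-0.1},{"dp":[0,0,0],"turn":-0.1},{"dp":[0,0,0],"turn":-0.1},{"dp":[0,0,0],"turn":-0.1},{"dp":[0,0,0],"turn":-0.1}]'
python3 -m handwheel '[{"dp":[0,0,0],"turn":-0.04},{"dp":[0,0,0],"turn":-0.01},{"dp":[0,0,0],"turn":0},{"dp":[0,0,0],"turn":0},{"dp":[0,0,0],"turn":0}]'
python3 - <<'E'
from h import *
go(.4975,-.314,.080,2.86); print(get_state()["wrist_torque"])
E
```

```text
time_s: 3.2
eef_pos: [0.4978, -0.3147, 0.0819]
ee_rot: [-0.001, 0.618, 0.786, 0.0]
force: [-0.6, -0.7, 0.1]
gripper_width: 1.0
grasp_force: 0.0
time_s: 3.78
eef_pos: [0.498, -0.3153, 0.0835]
ee_rot: [-0.0, 0.617, 0.787, -0.001]
force: [-4.2, -0.1, 6.3]
gripper_width: 0.183
grasp_force: 33.0
time_s: 4.62
eef_pos: [0.4983, -0.315, 0.0835]
ee_rot: [-0.0, 0.163, 0.987, -0.0]
force: [-3.7, 0.7, 5.1]
gripper_width: 0.18
grasp_force: 33.0
time_s: 5.03
eef_pos: [0.4983, -0.315, 0.0835]
ee_rot: [-0.0, 0.143, 0.99, 0.0]
force: [-3.4, 0.4, 5.8]
gripper_width: 0.181
grasp_force: 38.2
at [ 498.3 -315.    83.5] yaw 2.855 tilt [-0.0005  0.0005] dp [1.  0.8 3.5] turn -0.005
[ 0.03528574  0.58063611 -0.99259508]
```

```bash

python3 -m handwheel '[{"dp":[0,0,0],"turn":0},{"dp":[0,0,0],"turn":0},{"dp":[0,0,0],"turn":0},{"dp":[0,0,0],"turn":0},{"dp":[0,0,-30],"turn":0},{"dp":[0,0,-40],"turn":0},{"dp":[0,0,-40],"turn":0},{"dp":[0,0,-40],"turn":0},{"dp":[0,0,0],"turn":0}]' 1
python3 - <<'E'
from h import *
go(.5645,-.0934,.20,np.pi-.121)
p,P=look("wrist"); Z=P[...,2]
t=(Z>.09)&(Z<.125)&(np.hypot(P[...,0]-.4985,P[...,1]+.3146)<.06); print("bar yaw",rect(P[t]))
for n in ["top","scene"]:
    p,P=look(n)
    for m in blobs(p,P,"blue",zmax=.045):
        if m.sum()<700: print(n,*boxtop(P,m))
E
```

```text
time_s: 5.78
eef_pos: [0.5034, -0.3181, 0.2431]
ee_rot: [0.008, 0.14, 0.99, -0.005]
force: [1.4, -0.8, 2.0]
gripper_width: 1.004
grasp_force: 0.0
at [ 503.4 -318.1  243.1] yaw 2.861 tilt [ 0.0141 -0.0114] dp [  4.3 233.2  41.4] turn -0.16
bar yaw (array([ 496.7, -314. ]), -0.307, array([77.2, 16. ]))
top 36.68659286623943 (array([685.5,  96. ]), -0.108, array([110.4,  66.2]))
scene 41.689265108736606 (array([708.9, 370.4]), -0.937, array([46.5, 14.4]))
```

```bash

python3 -m handwheel '[{"dp":[0,33,0],"turn":-0.08},{"dp":[2.6,32.8,0],"turn":-0.08},{"dp":[5,32.6,0],"turn":0},{"dp":[5,32.6,0],"turn":0},{"dp":[5,32.6,0],"turn":0},{"dp":[5,32.6,10],"turn":0},{"dp":[5,32.6,30],"turn":0},{"dp":[0,0,0],"turn":0},{"dp":[0,0,0],"turn":0}]'
python3 - <<'E'
from h import *
go(.5645,-.0934,.20,np.pi-.121)
p,P=look("wrist","w3"); Z=P[...,2]; c=[.5645,-.0934]
for m in blobs(p,P,"blue",zmax=.045,amin=1000): print(m.sum(),np.round(P[m].mean(0),3),*boxtop(P,m))
E
```

```text
time_s: 6.68
eef_pos: [0.5034, -0.0852, 0.1896]
ee_rot: [-0.005, 0.059, 0.998, 0.001]
force: [0.9, 0.1, -0.4]
gripper_width: 1.0
grasp_force: 0.0
at [503.4 -85.2 189.6] yaw 3.023 tilt [-0.0091  0.0025] dp [-61.5  -0.9 -11. ] turn 0.003
2582 [ 0.561 -0.092  0.034] 33.657305566317355 (array([562.6, -92.1]), -0.119, array([110.3,  66. ]))
1098 [ 0.664 -0.083  0.034] 33.65185793349937 (array([664.1, -84.5]), 0.113, array([68.6, 66.1]))
```

View pics/w3.png

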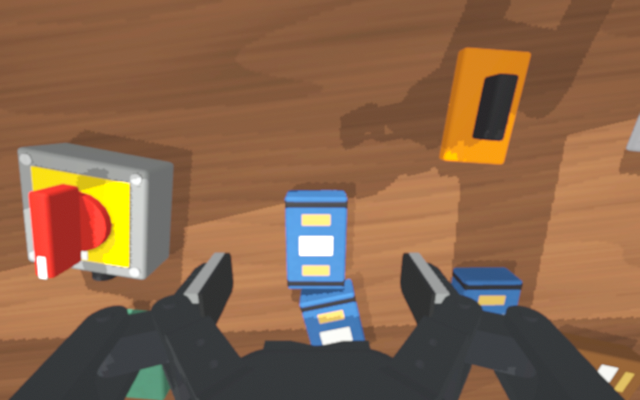

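The wrist view shows case B at (316,240), with C behind it at (330,310).

```bash

python3 -m handwheel '[{"dp":[-30,0,0],"turn":0},{"dp":[-30.5,0,0],"turn":0},{"dp":[0,0,30],"turn":0},{"dp":[0,0,30],"turn":0},{"dp":[0,0,30],"turn":0},{"dp":[0,0,0],"turn":0},{"dp":[0,0,0],"turn":0}]'
python3 - <<'E'
from h import *
go(.5635,-.0928,.014,np.pi-.12)
p,P=look("wrist"); print(*[boxtop(P,m) for m in blobs(p,P,"blue",zmax=.045,amin=1000)])
E
```

```text
time_s: 7.32
eef_pos: [0.5654, -0.0959, 0.1024]
ee_rot: [-0.002, 0.062, 0.998, 0.0]
force: [0.1, -0.5, 0.2]
gripper_width: 0.995
grasp_force: 0.0
at [565.4 -95.9 102.4] yaw 3.018 tilt [-0.0048  0.0011] dp [ 1.8  2.8 88.4] turn -0.003
(np.float64(33.64900830607695), (array([562.2, -92.2]), -0.122, array([109.1,  66.4]))) (np.float64(33.79362404515925), (array([666.5, 100.8]), -0.113, array([74. , 67.8]))) (np.float64(33.805818619706244), (array([675.7,  99.5]), -0.12, array([92.3, 67.9]))) (np.float64(33.58170743864727), (array([663.5, -84.8]), 0.11, array([67.7, 66.5]))) (np.float64(33.58357506702564), (array([665.6, -84.6]), 0.113, array([72. , 66.3])))
```

```bash

python3 -m handwheel '[{"dp":[2.5,3,28],"turn":0},{"dp":[0,0,30],"turn":0},{"dp":[0,0,20],"turn":0},{"dp":[0,0,10],"turn":0},{"dp":[0,0,0],"turn":0}]'
python3 -m handwheel '[{"dp":[0,0,0],"turn":0},{"dp":[0,0,0],"turn":0},{"dp":[0,0,0],"turn":0},{"dp":[0,0,0],"turn":0},{"dp":[0,0,0],"turn":0}]' 0 40
python3 -m handwheel '[{"dp":[0,0,-20],"turn":0},{"dp":[0,0,-35],"turn":0},{"dp":[0,0,-40],"turn":0},{"dp":[0,0,-40],"turn":0},{"dp":[0,0,-40],"turn":0},{"dp":[0,0,-25],"turn":0},{"dp":[0,0,0],"turn":0}]'
python3 - <<'E'
from h import *
go(.4405,.3334,.2,np.pi-.219)
E
```

```text
time_s: 7.78
eef_pos: [0.5647, -0.0921, 0.0161]
ee_rot: [-0.0, 0.061, 0.998, 0.0]
force: [-0.9, 0.1, 0.4]
gripper_width: 1.001
grasp_force: 0.0
time_s: 8.2
eef_pos: [0.5675, -0.0926, 0.0192]
ee_rot: [0.003, 0.061, 0.998, -0.001]
force: [-0.4, -1.2, 6.7]
gripper_width: 0.761
grasp_force: 48.2
time_s: 8.78
eef_pos: [0.5691, -0.0927, 0.2243]
ee_rot: [0.007, 0.061, 0.998, -0.001]
force: [1.7, -0.7, -2.2]
gripper_width: 0.764
grasp_force: 47.5
at [569.1 -92.7 224.3] yaw 3.02 tilt [ 0.0138 -0.0038] dp [179.6 407.5  20.9] turn 0.097
```

```bash

python3 -m handwheel '[{"dp":[4,20,0],"turn":0},{"dp":[7,34,0],"turn":0},{"dp":[7,34,0],"turn":0},{"dp":[7,34,0],"turn":0},{"dp":[7,34,0],"turn":0},{"dp":[7,34,0],"turn":0},{"dp":[7,34,0],"turn":0},{"dp":[7,34,0],"turn":0},{"dp":[7,34,0],"turn":0},{"dp":[7,34,0],"turn":0}]'
python3 -m handwheel '[{"dp":[7,34,0],"turn":0},{"dp":[6,30,0],"turn":0},{"dp":[3,18,0],"turn":0.05},{"dp":[0,0,0],"turn":0.045},{"dp":[0,0,0],"turn":0},{"dp":[0,0,0],"turn":0},{"dp":[0,0,0],"turn":0},{"dp":[0,0,0],"turn":0}]'
python3 - <<'E'
from h import *
go(.4405,.3334,.2,np.pi-.219)
p,P=look("wrist","w4"); V=hsv(p)[...,2]; X,Y,Z=np.moveaxis(P,-1,0)
b=(X>.3)&(X<.56)&(Y>.2)&(Y<.48)&(Z>.012)&(Z<.05); print(np.median(Z[b]),rect(P[b]))
k=(b&(V<70)).astype(np.uint8); N,L,st,_=cv2.connectedComponentsWithStats(k); l=1+st[1:,4].argmax(); Q=P[L==l]; print(st[l],rect(Q),np.median(Q[:,2]))
E
```

```text
time_s: 9.62
eef_pos: [0.5356, 0.2411, 0.2131]
ee_rot: [-0.002, 0.061, 0.998, -0.001]
force: [0.4, 0.1, -4.2]
gripper_width: 0.762
grasp_force: 47.3
time_s: 10.28
eef_pos: [0.5317, 0.3223, 0.2153]
ee_rot: [-0.001, 0.108, 0.994, -0.0]
force: [-0.9, -0.3, -3.5]
gripper_width: 0.76
grasp_force: 47.3
at [531.7 322.3 215.3] yaw 2.924 tilt [-0.0015 -0.0008] dp [91.4 -8.8 15.4] turn 0.002
0.0228685156307962 (array([425.1, 338.3]), -0.22, array([133.2, 120.2]))
[337 107   3   4   6] (array([456.6, 363.4]), 0.593, array([3. , 1.5])) 0.0239421331630858
```

View pics/w4.png

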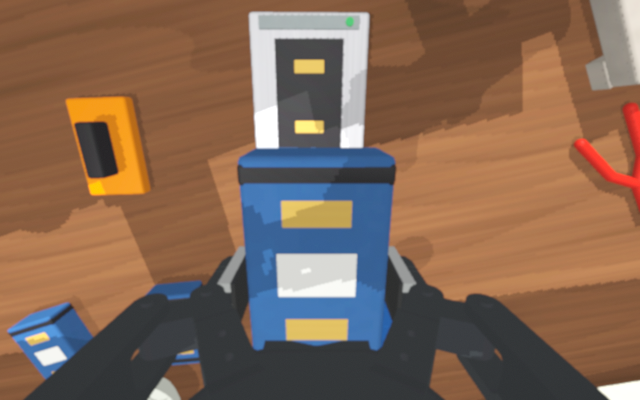

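The wrist view shows the held case at (317,250). The seat runs from (276,40) to (342,148) with its far end hidden, and the panel strip is at the near end (308,22).

```bash
python3 - <<'E'
from h import *
p,P=look("wrist"); V=hsv(p)[...,2].astype(int); S=hsv(p)[...,1]; X,Y,Z=np.moveaxis(P,-1,0)
a=-.219; u=np.array([np.cos(a),np.sin(a)]); w=np.array([-np.sin(a),np.cos(a)]); c=np.array([.4405,.3334])
d=P[...,:2]-c; U=d@u*1000; W=d@w*1000
b=(Z>.012)&(Z<.05)&(abs(U)<110)&(abs(W)<90)
pc=lambda q:np.round(np.percentile(q,[.5,50,99.5]),1)
print("slab U",pc(U[b]),"W",pc(W[b]))
s=b&(V<100)&(abs(W)<45)&(U>-70); print("seat U",pc(U[s]),"W",pc(W[s]),s.sum(),np.median(Z[s]))
gold=b&(S>110)&(V>120); print("gold U",pc(U[gold]),"W",pc(W[gold]))
n,L,st,ce=cv2.connectedComponentsWithStats((gold).astype(np.uint8))
for i in range(1,n):
    if st[i,4]>100: print(pc(U[L==i]),pc(W[L==i]))
# held case in the tool frame
T=pose(); q=(P-T[:3,3])@T[:3,:3]; m=(q[...,2]<.02)&(q[...,2]>-.03)&(abs(q[...,1])<.034)&(abs(q[...,0])<.08)
n=m.sum();z=np.median(q[m][:,2]);t=m&(abs(q[...,2]-z)<.004); print("case top z",z*1000,"x",pc(q[t][:,0]*1000),"y",pc(q[t][:,1]*1000)); t&=(q[...,0]>0);
A=q[t]; print(rect(A), "tilt",np.polyfit(A[:,0],A[:,2],1)[0],np.polyfit(A[:,1],A[:,2],1)[0])
# top camera seat
p,P=look("top"); V=hsv(p)[...,2].astype(int);S=hsv(p)[...,1]; d=P[...,:2]-c; U=d@u*1000; W=d@w*1000;Z=P[...,2]
b=(Z>.012)&(Z<.05)&(abs(U)<110)&(abs(W)<90); s=b&(V<100)&(abs(W)<45)&(abs(U)<66);print("top slab",pc(U[b]),pc(W[b]),"seat",pc(U[s]),pc(W[s]))
cv2.imwrite("pics/t5.png",cv2.resize(p[220:320,150:260,::-1],None,fx=4,fy=4))
E
```

```text
slab U [-81.1 -21.6  49.3] W [-57.6   1.5  60.4]
seat U [-56.6  -7.9  49.3] W [-31.7   1.5  34.3] 5776 0.02354128526796151
gold U [-73.9 -27.1  34.2] W [-14.7   1.7  43.2]
[-38.7 -31.9 -25.2] [-14.7   0.7  16.2]
[21.5 27.8 34.2] [-14.8   1.4  16.7]
case top z -14.195062218951644 x [-34.6  19.9  59.2] y [-32.5  -0.1  32.8]
(array([29.8,  0. ]), 1.571, array([67.9, 59.6])) tilt 0.00460875852644449 -0.0014205417429244602
top slab [-79.4   6.2  78.4] [-61.9 -26.1  24. ] seat [-54.    0.1  52.6] [-33.1 -13.4  23.1]
```

```bash

python3 -m handwheel '[{"dp":[20,-2,0],"turn":0},{"dp":[34,-4,20],"turn":0},{"dp":[33,-4,30],"turn":0},{"dp":[0,0,30],"turn":0},{"dp":[0,0,25],"turn":0},{"dp":[0,0,0],"turn":0},{"dp":[0,0,0],"turn":0},{"dp":[0,0,0],"turn":0}]'
python3 - <<'E'
from h import *
go(.4443,.3336,.0445,np.pi-.219)
E
```

```text
time_s: 11.1
eef_pos: [0.449, 0.3326, 0.1153]
ee_rot: [0.001, 0.108, 0.994, 0.001]
force: [0.7, 0.8, -3.9]
gripper_width: 0.759
grasp_force: 47.5
at [449.  332.6 115.3] yaw 2.924 tilt [0.0029 0.0016] dp [ 4.9 -0.2 70.7] turn 0.002
```

```bash

python3 -m handwheel '[{"dp":[5,0,25],"turn":0},{"dp":[0,0,25],"turn":0},{"dp":[0,0,12],"turn":0},{"dp":[0,0,5],"turn":0},{"dp":[0,0,0],"turn":0},{"dp":[0,0,0],"turn":0},{"dp":[0,0,0],"turn":0},{"dp":[0,0,0],"turn":0}]'
python3 - <<'E'
from h import *
go(.4443,.3336,.0445,np.pi-.219)
E
```

```text
time_s: 11.77
eef_pos: [0.4438, 0.334, 0.0482]
ee_rot: [0.001, 0.108, 0.994, 0.001]
force: [0.4, -0.1, -3.7]
gripper_width: 0.765
grasp_force: 47.4
at [443.8 334.   48.2] yaw 2.925 tilt [0.003  0.0017] dp [-0.5 -0.2  3.7] turn 0.002
```

```bash

python3 -m handwheel '[{"dp":[0,0,3],"turn":0},{"dp":[0,0,1.2],"turn":0},{"dp":[0,0,0],"turn":0},{"dp":[0,0,0],"turn":0}]'
python3 -m handwheel '[{"dp":[0,0,0],"turn":0},{"dp":[0,0,0],"turn":0},{"dp":[0,0,0],"turn":0},{"dp":[0,0,0],"turn":0},{"dp":[0,0,-25],"turn":0},{"dp":[0,0,-40],"turn":0},{"dp":[0,0,-40],"turn":0},{"dp":[0,0,-40],"turn":0},{"dp":[0,0,-25],"turn":0},{"dp":[0,0,0],"turn":0}]' 1
python3 - <<'E'
from h import *
c=np.array([.4402,.3345])
go(.6865,.0975,.2,np.pi-.114)
for n in ["wrist","top","scene"]:
    p,P=look(n); X,Y,Z=np.moveaxis(P,-1,0); k=(Z>.05)&(Z<.065)&(np.hypot(X-c[0],Y-c[1])<.08); print(n,"stack",np.median(Z[k]),rect(P[k]))
    if n!="wrist":
        b=(X>.6)&(X<.8)&(Y>.03)&(Y<.17)&(Z>.027)&(Z<.045); print("A",rect(P[b]))
        b=(X>.5)&(X<.8)&(Y>-.17)&(Y<-.03)&(Z>.027)&(Z<.045); print("C",rect(P[b]))
E
```

```text
time_s: 12.1
eef_pos: [0.4431, 0.3336, 0.0432]
ee_rot: [0.001, 0.108, 0.994, 0.0]
force: [-1.2, -0.6, 4.5]
gripper_width: 0.763
grasp_force: 48.3
time_s: 12.93
eef_pos: [0.4465, 0.3356, 0.2205]
ee_rot: [0.006, 0.108, 0.994, 0.004]
force: [1.3, 1.1, 0.7]
gripper_width: 0.998
grasp_force: 0.0
at [446.5 335.6 220.5] yaw 2.925 tilt [0.0128 0.0074] dp [-285.3 -181.2   21.8] turn -0.103
wrist stack 0.05762574691692762 (array([438.8, 335.1]), -0.217, array([109. ,  66.2]))
top stack 0.05947470921018949 (array([439.9, 331.9]), -0.214, array([109.7,  67.3]))
A (array([715.9,  87.3]), -0.272, array([180.2,  79.5]))
C (array([ 721.5, -103.3]), 0.41, array([195.3,  92. ]))
scene stack 0.056355577409480606 (array([442. , 334.3]), -0.219, array([112.1,  68.4]))
A (array([717.3,  89.4]), -0.297, array([177.2,  82.3]))
C (array([ 723.8, -101.6]), 0.383, array([192.9,  89.5]))
```

```bash

python3 -m handwheel '[{"dp":[-20,-12,0],"turn":0},{"dp":[-31,-20,0],"turn":0},{"dp":[-31,-20,0],"turn":0},{"dp":[-31,-20,0],"turn":0},{"dp":[-31,-20,0],"turn":0},{"dp":[-31,-20,0],"turn":0},{"dp":[-31,-20,0],"turn":0},{"dp":[-31,-20,0],"turn":0},{"dp":[-30,-18,0],"turn":0},{"dp":[-18,-3,0],"turn":-0.1}]'
python3 -m handwheel '[{"dp":[0,0,30],"turn":0},{"dp":[0,0,40],"turn":0},{"dp":[0,0,30],"turn":0},{"dp":[0,0,0],"turn":0},{"dp":[0,0,0],"turn":0},{"dp":[0,0,0],"turn":0}]'
python3 - <<'E'
from h import *
go(.6865,.0975,.014,np.pi-.114)
p,P=look("wrist","w6"); print(*[(m.sum(),boxtop(P,m)) for m in blobs(p,P,"blue",zmax=.045,amin=1000)])
E
```

```text
time_s: 13.92
eef_pos: [0.6838, 0.0984, 0.2082]
ee_rot: [-0.002, 0.059, 0.998, -0.001]
force: [0.1, 0.6, 0.5]
gripper_width: 1.001
grasp_force: 0.0
time_s: 14.42
eef_pos: [0.6835, 0.103, 0.1121]
ee_rot: [-0.0, 0.058, 0.998, -0.0]
force: [-0.1, 0.4, 0.6]
gripper_width: 1.003
grasp_force: 0.0
at [683.5 103.  112.1] yaw 3.025 tilt [-0.0005  0.    ] dp [-3.7 -5.1 98.1] turn -0.003
(np.int64(2337), (np.float64(40.50208299759096), (array([693.6, 338.3]), 0.145, array([44.6, 13.5])))) (np.int64(5659), (np.float64(33.64316900170414), (array([684.9,  98.9]), -0.111, array([109.6,  66.3])))) (np.int64(7072), (np.float64(33.38135616354296), (array([ 686.6, -115.8]), 0.108, array([109.6,  69. ]))))
```

```bash

python3 -m handwheel '[{"dp":[-2,-4.3,28],"turn":0},{"dp":[0,0,30],"turn":0},{"dp":[0,0,28],"turn":0},{"dp":[0,0,12],"turn":0},{"dp":[0,0,0],"turn":0},{"dp":[0,0,0],"turn":0}]'
python3 -m handwheel '[{"dp":[0,0,0],"turn":0},{"dp":[0,0,0],"turn":0},{"dp":[0,0,0],"turn":0},{"dp":[0,0,0],"turn":0},{"dp":[0,0,0],"turn":0}]' 0 40
python3 -m handwheel '[{"dp":[0,0,-20],"turn":0},{"dp":[0,0,-35],"turn":0},{"dp":[0,0,-40],"turn":0},{"dp":[0,0,-40],"turn":0},{"dp":[0,0,-40],"turn":0},{"dp":[0,0,-30],"turn":0},{"dp":[0,0,0],"turn":0}]'
python3 - <<'E'
from h import *
go(.4443,.3336,.22,np.pi-.219)
E
```

```text
time_s: 14.97
eef_pos: [0.686, 0.0986, 0.0157]
ee_rot: [0.001, 0.058, 0.998, 0.0]
force: [-0.7, -0.3, 0.3]
gripper_width: 1.005
grasp_force: 0.0
time_s: 15.38
eef_pos: [0.6877, 0.0986, 0.0178]
ee_rot: [0.003, 0.058, 0.998, 0.0]
force: [-0.3, 0.4, 5.8]
gripper_width: 0.76
grasp_force: 47.4
time_s: 15.97
eef_pos: [0.69, 0.0987, 0.2302]
ee_rot: [0.009, 0.058, 0.998, 0.001]
force: [1.3, 0.3, 1.1]
gripper_width: 0.766
grasp_force: 46.7
at [690.   98.7 230.2] yaw 3.025 tilt [0.0173 0.0008] dp [271.5 204.6   6.2] turn 0.102
```

```bash
cat >> h.py <<'E'
def held():
    """held case in tool mm: top z, x/y extent of the top face, slopes"""
    T=pose(); p,P=look("wrist"); q=(P-T[:3,3])@T[:3,:3]; m=(q[...,2]<.02)&(q[...,2]>-.03)&(abs(q[...,1])<.05)&(q[...,0]<.08)&(q[...,0]>0)
    z=np.median(q[m][:,2]); t=m&(abs(q[...,2]-z)<.004); A=q[t]*1000; pc=lambda v:np.round(np.percentile(v,[.5,99.5]),1)
    print("held top z",round(z*1000,1),"x",pc(A[:,0]),"y",pc(A[:,1]),"slope",np.round([np.polyfit(A[:,0],A[:,2],1)[0],np.polyfit(A[:,1],A[:,2],1)[0]],4),rect(A/1000)[1])
E
python3 -m handwheel '[{"dp":[17,12,0],"turn":0},{"dp":[30,22,0],"turn":0},{"dp":[30,23,0],"turn":0},{"dp":[30,23,0],"turn":0},{"dp":[30,23,0],"turn":0},{"dp":[30,23,0],"turn":0},{"dp":[30,23,0],"turn":0},{"dp":[30,23,0],"turn":0},{"dp":[29,22,0],"turn":0},{"dp":[12,10.6,0],"turn":0.1}]'
python3 -m handwheel '[{"dp":[0,0,30],"turn":0},{"dp":[0,0,30],"turn":0},{"dp":[0,0,15],"turn":0},{"dp":[0,0,0],"turn":0},{"dp":[0,0,0],"turn":0},{"dp":[0,0,0],"turn":0}]'
python3 - <<'E'
from h import *
held(); go(.4443,.3336,.078,np.pi-.219)
E
```

```text
time_s: 16.8
eef_pos: [0.438, 0.3348, 0.2177]
ee_rot: [-0.002, 0.108, 0.994, -0.0]
force: [0.7, 0.5, -2.6]
gripper_width: 0.759
grasp_force: 46.5
time_s: 17.3
eef_pos: [0.4432, 0.3331, 0.1449]
ee_rot: [0.001, 0.108, 0.994, 0.0]
force: [-0.2, -0.6, -1.8]
gripper_width: 0.762
grasp_force: 46.5
held top z -16.0 x [ 0.4 57.2] y [-38.2  38.9] slope [ 0.0043 -0.    ] 1.567
at [443.8 333.4 145.8] yaw 2.925 tilt [0.0027 0.0016] dp [-0.3  0.2 67.8] turn 0.002
```

```bash

python3 -m handwheel '[{"dp":[1.8,0,25],"turn":0},{"dp":[0,0,25],"turn":0},{"dp":[0,0,10],"turn":0},{"dp":[0,0,5],"turn":0},{"dp":[0,0,0],"turn":0},{"dp":[0,0,0],"turn":0},{"dp":[0,0,2],"turn":0},{"dp":[0,0,0],"turn":0},{"dp":[0,0,0],"turn":0}]'
python3 - <<'E'
from h import *
go(.4423,.3340,.0765,np.pi-.219)
E
```

```text
time_s: 18.1
eef_pos: [0.4415, 0.3336, 0.0782]
ee_rot: [0.001, 0.108, 0.994, 0.001]
force: [-0.4, 0.4, -2.9]
gripper_width: 0.764
grasp_force: 46.4
at [441.5 333.6  78.2] yaw 2.925 tilt [0.0016 0.0009] dp [-0.7  0.5  1.7] turn 0.002
```

Lower until contact, release, and move on to case C. It was knocked to about (687,-116).

```bash

python3 -m handwheel '[{"dp":[0,0,2],"turn":0},{"dp":[0,0,0.8],"turn":0},{"dp":[0,0,0],"turn":0},{"dp":[0,0,0],"turn":0}]'
python3 -m handwheel '[{"dp":[0,0,0],"turn":0},{"dp":[0,0,0],"turn":0},{"dp":[0,0,0],"turn":0},{"dp":[0,0,0],"turn":0},{"dp":[0,0,-25],"turn":0},{"dp":[0,0,-40],"turn":0},{"dp":[0,0,-40],"turn":0},{"dp":[0,0,-35],"turn":0},{"dp":[0,0,0],"turn":0},{"dp":[0,0,0],"turn":0}]' 1
python3 - <<'E'
from h import *
c=np.array([.4402,.3345])
go(.6866,-.1158,.2,np.pi+.11)
for n in ["wrist","top","scene"]:
    p,P=look(n,"s7" if n=="top" else None); X,Y,Z=np.moveaxis(P,-1,0); k=(Z>.084)&(Z<.099)&(np.hypot(X-c[0],Y-c[1])<.08); print(n,"stack",np.median(Z[k]),rect(P[k]))
    if n!="wrist":
        for m in blobs(p,P,"blue",amin=200,zmax=.045):
            print(*boxtop(P,m))
E
```

```text
time_s: 18.43
eef_pos: [0.4416, 0.3337, 0.0758]
ee_rot: [0.001, 0.108, 0.994, 0.0]
force: [-1.9, -0.7, 6.7]
gripper_width: 0.764
grasp_force: 47.5
time_s: 19.27
eef_pos: [0.4428, 0.3343, 0.2179]
ee_rot: [0.003, 0.108, 0.994, 0.002]
force: [0.4, 0.4, -0.3]
gripper_width: 1.002
grasp_force: 0.0
at [442.8 334.3 217.9] yaw 2.925 tilt [0.0063 0.0036] dp [-334.8 -387.2   17.8] turn -0.327
wrist stack 0.09164021462361427 (array([439.1, 334.9]), -0.207, array([109.8,  66.2]))
top stack 0.09364244452836124 (array([440.3, 331.9]), -0.215, array([109.7,  67.3]))
36.671273975480645 (array([ 686.7, -118.8]), 0.113, array([109.7,  65.9]))
scene stack 0.0902139865405217 (array([442.9, 334.2]), -0.204, array([111.5,  67.5]))
32.364144268697494 (array([ 689.6, -115.6]), 0.116, array([110. ,  67.8]))
```

View pics/s7.png

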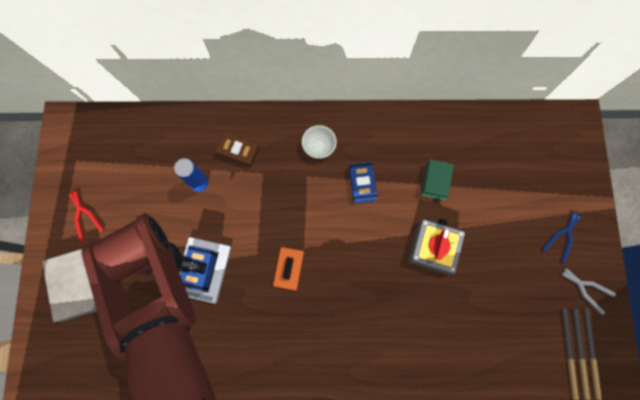

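Two cases are stacked at (198,268). C stands alone at (362,183), with the isolator handle at off. Now fetch C.

```bash

python3 -m handwheel '[{"dp":[-15,-17,0],"turn":0},{"dp":[-27,-31,0],"turn":0},{"dp":[-27,-31,0],"turn":0},{"dp":[-27,-31,0],"turn":0},{"dp":[-27,-31,0],"turn":0},{"dp":[-27,-31,0],"turn":0},{"dp":[-27,-31,0],"turn":0},{"dp":[-27,-31,0],"turn":0},{"dp":[-27,-31,0],"turn":0},{"dp":[-27,-31,0],"turn":0}]'
python3 -m handwheel '[{"dp":[-27,-31,0],"turn":0},{"dp":[-27,-31,0],"turn":0},{"dp":[-22,-28,0],"turn":0},{"dp":[0,0,0],"turn":-0.11},{"dp":[0,0,20],"turn":-0.11},{"dp":[0,0,30],"turn":-0.107},{"dp":[0,0,30],"turn":0},{"dp":[0,0,20],"turn":0},{"dp":[0,0,0],"turn":0},{"dp":[0,0,0],"turn":0}]'
python3 - <<'E'
from h import *
go(.6875,-.117,.014,np.pi+.113)
p,P=look("wrist"); print(*[(m.sum(),boxtop(P,m)) for m in blobs(p,P,"blue",zmax=.045,amin=2500)])
E
```

```text
time_s: 20.25
eef_pos: [0.6282, -0.0131, 0.2112]
ee_rot: [-0.003, 0.108, 0.994, 0.0]
force: [1.0, -0.3, 0.2]
gripper_width: 1.001
grasp_force: 0.0
time_s: 21.08
eef_pos: [0.6811, -0.1148, 0.11]
ee_rot: [-0.004, -0.055, 0.998, 0.001]
force: [0.0, -1.5, -0.4]
gripper_width: 1.0
grasp_force: 0.0
at [ 681.1 -114.8  110. ] yaw -3.031 tilt [-0.0079  0.0022] dp [-6.8 -3.2 95.9] turn -0.003
(np.int64(5688), (np.float64(33.706782568417815), (array([ 687., -116.]), 0.116, array([110.1,  66.3]))))
```

```bash

python3 -m handwheel '[{"dp":[-4,-2,28],"turn":0},{"dp":[0,0,30],"turn":0},{"dp":[0,0,26],"turn":0},{"dp":[0,0,12],"turn":0},{"dp":[0,0,0],"turn":0},{"dp":[0,0,0],"turn":0}]'
python3 -m handwheel '[{"dp":[0,0,0],"turn":0},{"dp":[0,0,0],"turn":0},{"dp":[0,0,0],"turn":0},{"dp":[0,0,0],"turn":0},{"dp":[0,0,0],"turn":0}]' 0 40
python3 -m handwheel '[{"dp":[0,0,-20],"turn":0},{"dp":[0,0,-35],"turn":0},{"dp":[0,0,-40],"turn":0},{"dp":[0,0,-40],"turn":0},{"dp":[0,0,-40],"turn":0},{"dp":[0,0,-40],"turn":0},{"dp":[0,0,0],"turn":0},{"dp":[0,0,0],"turn":0}]'
python3 - <<'E'
from h import *
go(.4423,.3340,.22,np.pi-.219)
E
```

```text
time_s: 21.63
eef_pos: [0.6889, -0.1173, 0.0193]
ee_rot: [0.001, -0.055, 0.998, -0.0]
force: [0.2, 0.7, -0.7]
gripper_width: 1.001
grasp_force: 0.0
time_s: 22.05
eef_pos: [0.6908, -0.1176, 0.022]
ee_rot: [0.003, -0.055, 0.998, -0.001]
force: [-0.7, -0.0, 7.0]
gripper_width: 0.76
grasp_force: 48.4
time_s: 22.72
eef_pos: [0.6903, -0.1178, 0.2381]
ee_rot: [0.004, -0.055, 0.998, -0.001]
force: [-0.1, 0.1, -4.8]
gripper_width: 0.757
grasp_force: 47.3
at [ 690.3 -117.8  238.1] yaw -3.031 tilt [ 0.0083 -0.0025] dp [196.9 476.4  14.9] turn 0.329
```

```bash

python3 -m handwheel '[{"dp":[9,21,0],"turn":0},{"dp":[15,36,0],"turn":0},{"dp":[15,36,0],"turn":0},{"dp":[15,36,0],"turn":0},{"dp":[15,36,0],"turn":0},{"dp":[15,36,0],"turn":0},{"dp":[15,36,0],"turn":0},{"dp":[15,36,0],"turn":0},{"dp":[15,36,0],"turn":0},{"dp":[15,36,0],"turn":0}]'
python3 -m handwheel '[{"dp":[15,36,0],"turn":0},{"dp":[15,36,0],"turn":0},{"dp":[14,36,0],"turn":0},{"dp":[6,22,0],"turn":0},{"dp":[0,0,0],"turn":0.11},{"dp":[0,0,20],"turn":0.11},{"dp":[0,0,25],"turn":0.109},{"dp":[0,0,0],"turn":0},{"dp":[0,0,0],"turn":0},{"dp":[0,0,0],"turn":0}]'
python3 - <<'E'
from h import *
held(); go(.4423,.3340,.11,np.pi-.219)
E
```

```text
time_s: 23.55
eef_pos: [0.5035, 0.2106, 0.2294]
ee_rot: [-0.003, -0.055, 0.998, -0.001]
force: [0.2, 1.0, -4.0]
gripper_width: 0.765
grasp_force: 47.3
time_s: 24.38
eef_pos: [0.4424, 0.333, 0.1872]
ee_rot: [-0.001, 0.108, 0.994, -0.001]
force: [0.5, -0.5, -3.1]
gripper_width: 0.759
grasp_force: 47.3
held top z -11.9 x [ 0.3 58.3] y [-38.3  39.2] slope [ 0.0044 -0.0019] -1.571
at [443.3 333.5 188.5] yaw 2.924 tilt [0.0001 0.    ] dp [ 1.1  0.2 78.5] turn 0.002
```

```bash

python3 -m handwheel '[{"dp":[0,0,25],"turn":0},{"dp":[0,0,25],"turn":0},{"dp":[0,0,14],"turn":0},{"dp":[0,0,5],"turn":0},{"dp":[0,0,0],"turn":0},{"dp":[0,0,0],"turn":0},{"dp":[0,0,2],"turn":0},{"dp":[0,0,0],"turn":0},{"dp":[0,0,0],"turn":0}]'
python3 - <<'E'
from h import *
go(.4434,.3338,.114,np.pi-.219)
E
```

```text
time_s: 25.18
eef_pos: [0.4439, 0.3341, 0.1187]
ee_rot: [0.001, 0.109, 0.994, 0.001]
force: [0.5, -0.7, -3.3]
gripper_width: 0.758
grasp_force: 47.3
at [443.9 334.1 118.7] yaw 2.923 tilt [0.002  0.0011] dp [ 0.5 -0.4  4.7] turn 0.0
```

```bash

python3 -m handwheel '[{"dp":[0.4,0,2.5],"turn":0},{"dp":[0,0,1.5],"turn":0},{"dp":[0,0,0.7],"turn":0},{"dp":[0,0,0],"turn":0},{"dp":[0,0,0],"turn":0}]'
python3 -m handwheel '[{"dp":[0,0,0],"turn":0},{"dp":[0,0,0],"turn":0},{"dp":[0,0,0],"turn":0},{"dp":[0,0,0],"turn":0},{"dp":[0,0,-25],"turn":0},{"dp":[0,0,-40],"turn":0},{"dp":[0,0,-40],"turn":0},{"dp":[0,0,0],"turn":0},{"dp":[0,0,0],"turn":0}]' 1
python3 - <<'E'
from h import *
c=np.array([.4402,.3345])
go(.4434,.095,.2,np.pi-.186)
for n in ["wrist","top","scene"]:
    p,P=look(n,"s8" if n=="wrist" else None); X,Y,Z=np.moveaxis(P,-1,0); k=(Z>.118)&(Z<.133)&(np.hypot(X-c[0],Y-c[1])<.08); print(n,"stack",np.median(Z[k]),rect(P[k]))
    r=(X>.36)&(X<.52)&(Y>.02)&(Y<.17)&(Z>.028)&(Z<.06); print("rib",rect(P[r]),np.median(Z[r])) if r.sum() else 0
E
```

```text
time_s: 25.6
eef_pos: [0.443, 0.334, 0.1139]
ee_rot: [0.0, 0.109, 0.994, 0.0]
force: [-3.3, -1.2, 5.9]
gripper_width: 0.758
grasp_force: 48.5
time_s: 26.35
eef_pos: [0.4452, 0.3351, 0.2217]
ee_rot: [0.003, 0.109, 0.994, 0.002]
force: [0.7, 0.5, 0.0]
gripper_width: 1.0
grasp_force: 0.0
at [445.2 335.1 221.7] yaw 2.923 tilt [0.0074 0.0042] dp [ -50.3 -234.9   20.7] turn -0.033
wrist stack 0.1256331197909604 (array([439.5, 335.3]), -0.223, array([109.6,  66.3]))
rib (array([440.8,  97.4]), -0.197, array([59.3, 20.6])) 0.040620319498944735
top stack 0.12741985522464105 (array([440.4, 332.1]), -0.213, array([109.8,  66.4]))
rib (array([441.9,  93.5]), -0.186, array([59.5, 19.8])) 0.043534984960493794
scene stack 0.12423221053170697 (array([442.3, 335.1]), -0.23, array([112.8,  67.3]))
rib (array([444.4,  96.8]), -0.199, array([60.1, 21.7])) 0.03880141773022516
```

```bash

python3 -m handwheel '[{"dp":[-4,-18,0],"turn":0},{"dp":[-7,-32,0],"turn":0},{"dp":[-7,-32,0],"turn":0},{"dp":[-7,-32,0],"turn":0},{"dp":[-7,-32,0],"turn":0},{"dp":[-7,-32,20],"turn":0},{"dp":[-7,-32,30],"turn":0},{"dp":[-5,-22.5,30],"turn":-0.03},{"dp":[0,0,20],"turn":0},{"dp":[0,0,0],"turn":0}]'
python3 -m handwheel '[{"dp":[0,0,0],"turn":0},{"dp":[0,0,0],"turn":0},{"dp":[0,0,0],"turn":0}]'
python3 - <<'E'
from h import *
go(.4426,.096,.031,np.pi-.192)
p,P=look("wrist","w9"); X,Y,Z=np.moveaxis(P,-1,0); r=(X>.36)&(X<.52)&(Y>.02)&(Y<.17)&(Z>.028)&(Z<.06); print("rib",rect(P[r]),np.median(Z[r]))
s=(X>.36)&(X<.52)&(Y>.02)&(Y<.17)&(Z>.01)&(Z<.022); print("slab",rect(P[s]),np.median(Z[s]))
E
```

```text
time_s: 27.33
eef_pos: [0.4358, 0.096, 0.1129]
ee_rot: [-0.007, 0.096, 0.995, -0.001]
force: [-0.3, 0.4, 0.6]
gripper_width: 0.998
grasp_force: 0.0
time_s: 27.58
eef_pos: [0.4433, 0.0984, 0.1209]
ee_rot: [0.001, 0.094, 0.996, 0.0]
force: [-0.5, -0.2, 0.2]
gripper_width: 1.001
grasp_force: 0.0
at [443.3  98.4 120.9] yaw 2.954 tilt [0.0025 0.0003] dp [ 0.4 -2.6 89.9] turn 0.004
rib (array([441. ,  96.3]), -0.184, array([60., 20.])) 0.041323768324939544
slab (array([440.9,  96.3]), -0.185, array([109.5,  66.2])) 0.01547742394347447
```

View pics/w9.png

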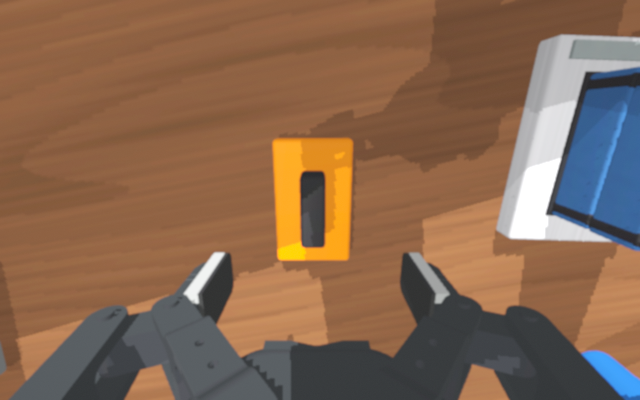

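The cover lies centred under the gripper with its rib at (313,208). Grip the rib.

```bash

python3 -m handwheel '[{"dp":[1.7,-2.5,25],"turn":0},{"dp":[0,0,30],"turn":0},{"dp":[0,0,25],"turn":0},{"dp":[0,0,9],"turn":0},{"dp":[0,0,0],"turn":0},{"dp":[0,0,0],"turn":0}]'
python3 -m handwheel '[{"dp":[0,0,0],"turn":0},{"dp":[0,0,0],"turn":0},{"dp":[0,0,0],"turn":0},{"dp":[0,0,0],"turn":0},{"dp":[0,0,0],"turn":0},{"dp":[0,0,0],"turn":0},{"dp":[0,0,0],"turn":0},{"dp":[0,0,0],"turn":0}]' 0 40
python3 -m handwheel '[{"dp":[0,0,-20],"turn":0},{"dp":[0,0,-35],"turn":0},{"dp":[0,0,-40],"turn":0},{"dp":[0,0,-40],"turn":0},{"dp":[0,0,-40],"turn":0},{"dp":[0,0,-25],"turn":0},{"dp":[0,0,0],"turn":0},{"dp":[0,0,0],"turn":0},{"dp":[0,0,0],"turn":0}]'
python3 - <<'E'
from h import *
go(.4402,.3345,.22,np.pi-.219)
T=pose(); p,P=look("wrist","w10"); q=(P-T[:3,3])@T[:3,:3]*1000; m=(mask(p,"orange"))&(abs(q[...,1])<60)&(abs(q[...,0])<90)&(abs(q[...,2])<50)
A=q[m]; print(m.sum(),np.percentile(A,[1,50,99],axis=0).round(1),rect(A/1000)); z=np.median(A[:,2]); t=abs(A[:,2]-z)<4;print(np.polyfit(A[t,0],A[t,2],1)[0],np.polyfit(A[t,1],A[t,2],1)[0])
E
```

```text
time_s: 28.13
eef_pos: [0.4407, 0.096, 0.0313]
ee_rot: [0.0, 0.094, 0.996, 0.0]
force: [-0.2, -0.2, -0.6]
gripper_width: 1.004
grasp_force: 0.0
time_s: 28.8
eef_pos: [0.4406, 0.0957, 0.0312]
ee_rot: [0.001, 0.094, 0.996, 0.0]
force: [-1.6, 0.1, 4.6]
gripper_width: 0.227
grasp_force: 40.6
time_s: 29.55
eef_pos: [0.4383, 0.0955, 0.2284]
ee_rot: [-0.002, 0.094, 0.996, -0.0]
force: [-0.8, -0.2, -1.0]
gripper_width: 0.226
grasp_force: 39.7
at [438.3  95.5 228.4] yaw 2.953 tilt [-0.0039 -0.0003] dp [ 43.  235.2   8.3] turn 0.03
334 [[-52.  -27.6 -23.2]
 [ 26.3  10.1  16. ]
 [ 54.2  33.   26.4]] (array([0. , 1.6]), -0.001, array([108.6,  63.2]))
0.007881654676012487 0.03565963046342457
```

View pics/w10.png

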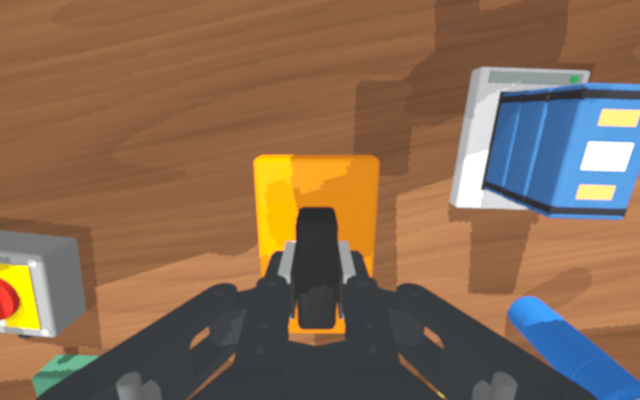

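The cover hangs level and centred in the grip, with its edge at (316,155). Take it to the stack.

```bash

python3 -m handwheel '[{"dp":[4,18,0],"turn":0},{"dp":[6,32,0],"turn":0},{"dp":[6,32,0],"turn":0},{"dp":[6,32,0],"turn":0},{"dp":[6,32,0],"turn":0},{"dp":[5,32,0],"turn":0},{"dp":[5,32,0],"turn":0},{"dp":[3,25,0],"turn":0.03},{"dp":[0,0,0],"turn":0},{"dp":[0,0,0],"turn":0}]'
python3 -m handwheel '[{"dp":[0,0,20],"turn":0},{"dp":[0,0,15],"turn":0},{"dp":[0,0,0],"turn":0},{"dp":[0,0,0],"turn":0},{"dp":[0,0,0],"turn":0},{"dp":[0,0,0],"turn":0}]'
python3 - <<'E'
from h import *
go(.4402,.3345,.1572,np.pi-.219)
E
```

```text
time_s: 30.43
eef_pos: [0.442, 0.3341, 0.2271]
ee_rot: [-0.002, 0.108, 0.994, -0.002]
force: [0.2, -1.1, -2.9]
gripper_width: 0.222
grasp_force: 40.0
time_s: 30.93
eef_pos: [0.4444, 0.3338, 0.1965]
ee_rot: [0.001, 0.11, 0.994, 0.0]
force: [-0.1, 0.3, -1.2]
gripper_width: 0.226
grasp_force: 39.9
at [444.4 333.8 196.5] yaw 2.922 tilt [0.0014 0.0006] dp [ 4.3 -0.3 39.3] turn -0.0
```

```bash

python3 -m handwheel '[{"dp":[3.8,0,15],"turn":0},{"dp":[0,0,13],"turn":0},{"dp":[0,0,5],"turn":0},{"dp":[0,0,0],"turn":0},{"dp":[0,0,2],"turn":0},{"dp":[0,0,0],"turn":0},{"dp":[0,0,0],"turn":0},{"dp":[0,0,0],"turn":0}]'
python3 - <<'E'
from h import *
go(.4402,.3345,.1572,np.pi-.219)
E
```

```text
time_s: 31.6
eef_pos: [0.4405, 0.3352, 0.1612]
ee_rot: [0.001, 0.109, 0.994, 0.0]
force: [0.4, 0.2, -2.6]
gripper_width: 0.23
grasp_force: 40.0
at [440.5 335.2 161.2] yaw 2.923 tilt [0.0011 0.0006] dp [ 0.2 -0.7  4. ] turn 0.0
```

```bash

python3 -m handwheel '[{"dp":[0,-0.5,2],"turn":0},{"dp":[0,0,1.5],"turn":0},{"dp":[0,0,0.8],"turn":0},{"dp":[0,0,0],"turn":0},{"dp":[0,0,0],"turn":0}]'
python3 -m handwheel '[{"dp":[0,0,0],"turn":0},{"dp":[0,0,0],"turn":0},{"dp":[0,0,0],"turn":0},{"dp":[0,0,0],"turn":0},{"dp":[0,0,-10],"turn":0},{"dp":[0,0,-30],"turn":0},{"dp":[0,0,-35],"turn":0},{"dp":[0,0,-20],"turn":0},{"dp":[0,0,0],"turn":0},{"dp":[0,0,0],"turn":0}]' 1
python3 - <<'E'
from h import *
go(.4975,-.314,.25,2.835)
for n in ["wrist","top","scene"]:
    p,P=look(n,"s11" if n=="scene" else None); X,Y,Z=np.moveaxis(P,-1,0); C=np.hypot(X-.4402,Y-.3345)<.08
    k=(Z>.134)&(Z<.150)&C; print(n,"cover",np.median(Z[k]),rect(P[k])); k=(Z>.158)&(Z<.18)&C; print("rib",np.median(Z[k]),rect(P[k]))
E
```

```text
time_s: 32.02
eef_pos: [0.4403, 0.3346, 0.1572]
ee_rot: [0.0, 0.109, 0.994, 0.0]
force: [-1.2, -1.4, 3.8]
gripper_width: 0.227
grasp_force: 40.7
time_s: 32.85
eef_pos: [0.4411, 0.3351, 0.254]
ee_rot: [0.002, 0.109, 0.994, 0.001]
force: [0.9, -0.2, 0.2]
gripper_width: 1.002
grasp_force: 0.0
at [441.1 335.1 254. ] yaw 2.923 tilt [0.0043 0.0025] dp [-196.  -621.4    2.6] turn 0.088
wrist cover 0.1415012292100494 (array([441. , 335.2]), -0.215, array([109.3,  66.1]))
rib 0.16732064297226956 (array([440.9, 335. ]), -0.224, array([59.7, 19.9]))
top cover 0.14366993936834505 (array([442.2, 331.6]), -0.22, array([110.,  66.]))
rib 0.16910229668679988 (array([442.1, 331.4]), -0.223, array([59.7, 20.2]))
scene cover 0.14024444571287387 (array([444., 335.]), -0.214, array([112.3,  67.5]))
rib 0.16564353091763245 (array([444.7, 334.4]), -0.216, array([61.6, 21.2]))
```

View pics/s11.png

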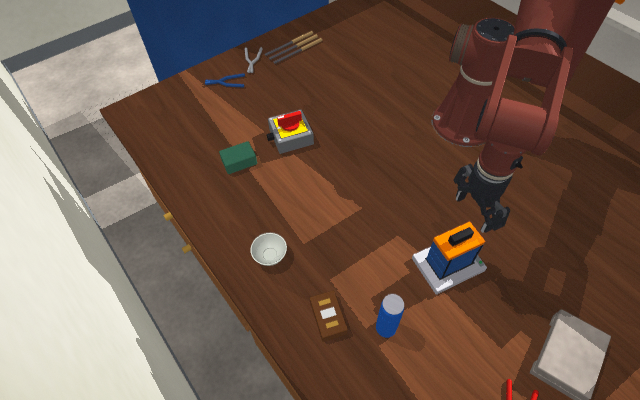

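The scene view shows the column with the cover on top at (458,245). The remaining blue object is the spray can, and no loose cases are left. Now the isolator.

```bash

python3 -m handwheel '[{"dp":[-6,-20,0],"turn":0},{"dp":[-11.5,-36,0],"turn":0},{"dp":[-11.5,-36,0],"turn":0},{"dp":[-11.5,-36,0],"turn":0},{"dp":[-11.5,-36,0],"turn":0},{"dp":[-11.5,-36,0],"turn":0},{"dp":[-11.5,-36,0],"turn":0},{"dp":[-11.5,-36,0],"turn":0},{"dp":[-11.5,-36,0],"turn":0},{"dp":[-11.5,-36,0],"turn":0}]'
python3 -m handwheel '[{"dp":[-11.5,-36,0],"turn":0},{"dp":[-11.5,-36,0],"turn":0},{"dp":[-11.5,-36,0],"turn":0},{"dp":[-11.5,-36,0],"turn":0},{"dp":[-11.5,-36,0],"turn":0},{"dp":[-11.5,-36,0],"turn":0},{"dp":[-11.5,-36,0],"turn":0},{"dp":[-6,-25,0],"turn":0.088},{"dp":[0,0,20],"turn":0},{"dp":[0,0,30],"turn":0}]'
python3 -m handwheel '[{"dp":[0,0,0],"turn":0},{"dp":[0,0,0],"turn":0},{"dp":[0,0,0],"turn":0}]'
python3 - <<'E'
from h import *
go(.4978,-.3143,.08,2.835)
p,P=look("wrist"); Z=P[...,2]
t=(Z>.09)&(Z<.125)&(np.hypot(P[...,0]-.4985,P[...,1]+.3146)<.06); print("bar",rect(P[t]),np.median(Z[t]))
E
```

```text
time_s: 33.83
eef_pos: [0.4708, -0.0267, 0.2494]
ee_rot: [-0.002, 0.109, 0.994, 0.0]
force: [1.0, 0.7, 0.0]
gripper_width: 1.004
grasp_force: 0.0
time_s: 34.67
eef_pos: [0.4977, -0.3177, 0.2026]
ee_rot: [0.002, 0.154, 0.988, -0.001]
force: [0.5, -0.5, 0.2]
gripper_width: 1.0
grasp_force: 0.0
time_s: 34.92
eef_pos: [0.4962, -0.3138, 0.2009]
ee_rot: [-0.001, 0.153, 0.988, 0.0]
force: [0.1, 0.1, -1.1]
gripper_width: 1.002
grasp_force: 0.0
at [ 496.2 -313.8  200.9] yaw 2.835 tilt [-0.0012  0.001 ] dp [ -1.8  -0.  120.9] turn 0.0
bar (array([ 496.8, -314.1]), -0.303, array([77.5, 15.9])) 0.10135906367833325
```

```bash

python3 -m handwheel '[{"dp":[-1,0,30],"turn":0},{"dp":[0,0,30],"turn":0},{"dp":[0,0,30],"turn":0},{"dp":[0,0,30],"turn":0},{"dp":[0,0,0],"turn":0},{"dp":[0,0,0],"turn":0}]'
python3 -m handwheel '[{"dp":[0,0,0],"turn":0},{"dp":[0,0,0],"turn":0},{"dp":[0,0,0],"turn":0},{"dp":[0,0,0],"turn":0},{"dp":[0,0,0],"turn":0},{"dp":[0,0,0],"turn":0},{"dp":[0,0,0],"turn":0},{"dp":[0,0,0],"turn":0}]' 0 30
python3 -m handwheel '[{"dp":[0,0,0],"turn":0.1},{"dp":[0,0,0],"turn":0.1},{"dp":[0,0,0],"turn":0.1},{"dp":[0,0,0],"turn":0.1},{"dp":[0,0,0],"turn":0.1},{"dp":[0,0,0],"turn":0.1},{"dp":[0,0,0],"turn":0.1},{"dp":[0,0,0],"turn":0.1},{"dp":[0,0,0],"turn":0.1},{"dp":[0,0,0],"turn":0.1}]'
python3 -m handwheel '[{"dp":[0,0,0],"turn":0.05},{"dp":[0,0,0],"turn":0.02},{"dp":[0,0,0],"turn":0},{"dp":[0,0,0],"turn":0},{"dp":[0,0,0],"turn":0}]'
python3 - <<'E'
from h import *
go(.4978,-.3143,.08,2.835-1.05); print(get_state()["wrist_torque"])
E
python3 -m handwheel '[{"dp":[0,0,0],"turn":0},{"dp":[0,0,0],"turn":0},{"dp":[0,0,0],"turn":0},{"dp":[0,0,0],"turn":0},{"dp":[0,0,-30],"turn":0},{"dp":[0,0,-40],"turn":0},{"dp":[0,0,-40],"turn":0},{"dp":[0,0,-30],"turn":0},{"dp":[0,0,0],"turn":0},{"dp":[0,0,0],"turn":0}]' 1
python3 - <<'E'
from h import *
p,P=look("wrist"); Z=P[...,2]; go(.4978,-.3143,.08,2.835-1.05)
t=(Z>.09)&(Z<.125)&(np.hypot(P[...,0]-.4985,P[...,1]+.3146)<.06); print("bar",rect(P[t]))
for n in ["top","scene"]:
    p,P=look(n); X,Y,Z=np.moveaxis(P,-1,0); C=np.hypot(X-.4402,Y-.3345)<.08
    k=(Z>.134)&(Z<.150)&C; print(n,"cover",np.median(Z[k]),rect(P[k]))
E
```

```text
time_s: 35.47
eef_pos: [0.4971, -0.3138, 0.081]
ee_rot: [-0.001, 0.152, 0.988, 0.001]
force: [0.9, -0.5, 1.2]
gripper_width: 1.0
grasp_force: 0.0
time_s: 36.13
eef_pos: [0.4979, -0.315, 0.0822]
ee_rot: [0.0, 0.153, 0.988, -0.0]
force: [-1.3, 1.1, 6.3]
gripper_width: 0.184
grasp_force: 34.0
time_s: 36.97
eef_pos: [0.4978, -0.315, 0.0822]
ee_rot: [0.0, 0.609, 0.793, -0.0]
force: [-0.9, 1.1, 5.1]
gripper_width: 0.18
grasp_force: 34.1
time_s: 37.38
eef_pos: [0.4978, -0.315, 0.0823]
ee_rot: [0.001, 0.634, 0.773, -0.001]
force: [-1.3, 1.5, 5.6]
gripper_width: 0.186
grasp_force: 36.8
at [ 497.8 -315.    82.3] yaw 1.769 tilt [ 0.0001 -0.0016] dp [0.7 0.1 2.3] turn -0.016
[0.1471545  0.14596688 0.82109237]
time_s: 38.22
eef_pos: [0.4988, -0.3158, 0.2243]
ee_rot: [0.003, 0.635, 0.772, 0.0]
force: [0.7, 0.9, -0.3]
gripper_width: 1.003
grasp_force: 0.0
at [ 497.5 -314.7  221.6] yaw 1.765 tilt [ 0.0008 -0.0006] dp [  0.4   0.3 141.6] turn -0.02
bar (array([ 497.4, -313.8]), -1.356, array([77.5, 16. ]))
top cover 0.14356798910809898 (array([442.3, 332.2]), -0.222, array([110.3,  67.5]))
scene cover 0.14025781441216734 (array([444.5, 334.3]), -0.222, array([111.9,  67.5]))
```

```bash
python3 -c "
from cell import *
print(hand_in())"
```

```text
the job is handed in; nothing more can be done
None
```

The job is handed in: all three loose cases and the cover are stacked on the seat, measured within about 2 mm of its centre, and the isolator handle read 1.05 rad (on) before hand-in; the judge's verdict was not shown.

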